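# Box the caramel apples by size

## Robot

A 7-joint arm with a two-finger parallel gripper is mounted at the origin on the work surface. World frame = base frame: x ahead of the robot, y to its left, z up, the work surface at z = 0. Lengths are in m, angles in rad, forces in N, time in s.
With the tool pointing down it reaches from about 0.4 to 0.85 m from the base axis. Payload 10.4 kg.
Tool frame: the origin (TCP) lies midway between the tips of the shut fingers; the grasp point (between the pads) lies 19 mm behind it; z points along the fingers, y is the line along which they close (so a half turn about z gives the same grasp; the last joint's range is limited). The gripper opens to 87 mm and grips with 3 to 60 N. Pads are 19 mm wide; open, the fingers measure 117 mm over their backs; the gripper's body (75 mm by 190 mm) begins 51 mm behind the grasp point.
Start: joints at [1.24, 0.332, -0.065, 1.46, 0.022, 1.35, -0.088], TCP at [0.189, -0.596, 0.223] pointing down, gripper open.
Joint ranges: [-2.6, 2.6], [-0.5, 2.12], [-1.47, 1.34], [0.16, 2.42], [-1.27, 4.41], [0.06, 2.06], [-2.6, 2.6]. Speed limits (rad/s): [2.22, 2.22, 2.79, 2.79, 3.14, 3.14, 3.14].

## Interface

Orientations are given as a unit quaternion [x, y, z, w].
In Python, from bench import r gives the robot as it stands.
- The arm moves only by the tool arm_command, never from a script. Its arguments are lists of equal length, an entry for each row: "xyz": the shift along the world's x, y, z in m, a list of three; "rot": the turn, a rotation vector about the world's x, y, z in rad, a list of three. In form: {"xyz": [[tx, ty, tz], ...], "rot": [[ax, ay, az], ...]}. A call has 1 to 20 rows; each row is the pose to reach, as a shift and turn from the pose commanded when the call began; what a row does not reach only later rows make up. A row lasts 1/12 s, in which the tool goes at most 41.7 mm and 7.16 degrees, less where a joint would pass 70% of its speed; a pose out of reach is approached as far as the arm can. A call with a gripper value outside its range is refused whole. "grip" is the opening, from 0 (shut) to 1 (fully open), set as the call begins (left out, the last holds). The fingers move at their own pace and stop on an object; "squeeze" is the grip in N (left out, the last holds). Time passes only in rows, so rows that repeat a pose let the fingers close. It gives the time, the measured TCP pose, the force, the opening and the grip force at its end, in the units of the state.
- r.read_state(): the state, without advancing time (a new reading comes with each control period).
- r.camera(name): name is "side" or "top"; returns the picture (384x512x3 uint8, red, green, blue); there is no depth.
- r.camera_model(name): a dict with "fx", "fy", "cx", "cy" (pixels), "k1" (the pictures are not rectified: a ray, as slopes to the right and down, at radius r is drawn at 1 + k1 r^2 times it, then the intrinsics apply), "T" (4x4, takes a point from camera to world coordinates). Camera axes: x right, y up, looking along -z (the intrinsics and any distortion apply to the point x, -y, -z); pixel columns grow to the right and rows downward; lengths in m; the calibration is good to about 2 mm. A picture is of the moment at which its call begins. camera_model takes no time and is no camera call.
- r.close_job(): hands the job in; it is judged then, once.
Trained networks look in the newest picture that a camera, given by its name, has taken for a name from the list of things; names that differ only in an ending like _2 or _b are one class to them, and where a whole thing is asked for, a point or a joint stands for the part that bears it (a point fixed in the world has none). Each returns a list of dicts, best first, with "conf" (0 to 1); they miss things now and then, are a little off and sometimes report something else, mostly with a low value. They report only what shows in the picture. A call takes as long as a camera call. They do not tell look-alikes from the thing itself.
- r.look_for(label, camera): "at" ([x, y, z] in m, in the coordinates of the camera as it stood for that picture, good to about 4 mm: the middle of the surface that is visible of it).
- r.spot_point(label, camera): "at" ([x, y, z] in m, in the coordinates of the camera as it stood for that picture, good to about 4 mm: a listed point, or the origin of a listed thing).
The state is a dict: "time": time; "joint_positions": joint angles; "joint_vel": joint speeds; "joint_torque": joint torques, N m; "ee_pos": TCP position; "eef_rot": TCP orientation; "ft_force": force on the tool from outside, world axes, zero at the start; "torque": the same for the moment, N m; "width": finger opening in m; "grip_force": force on a finger pad.
Only numpy, scipy, OpenCV 4.12 (cv2) and the standard library are available. Lean on these libraries where they do the work, as an engineer would, in place of code of your own. Each camera call takes 0.05 s, during which the arm holds its last target. There are 200 camera calls.

## Task

Pack the four caramel apples from the sheet pan into the four open gift boxes on the packing board, each in the box of its own size: the largest apple in the largest box, and so on down to the smallest in the smallest. Set each one down gently rather than dropping it, so that it stands upright on the floor of its box with the stick up, and let go. Leave the two square marshmallow blocks on the pan where they are.

Things in the scene. Friction and masses are not known exactly. Their poses are not given: they have to be found in the camera images.
- largest_apple (a point): The largest of the four caramel apples on the sheet pan: a round brown ball 70 mm across and 62 mm high, standing on a flat foot, with an upright wooden stick 9 mm thick in its top; 220 g, firm. Whole height 122 mm, of which the top 60 mm is bare stick, the easy place to grip. The point lies on the stick axis half-way up, 61 mm above the foot and below the stick tip. z axis up along the stick.
- second_apple (a point): The second largest of the four caramel apples on the sheet pan: a round brown ball 58 mm across and 51 mm high, standing on a flat foot, with an upright wooden stick 9 mm thick in its top; 140 g, firm. Whole height 114 mm, of which the top 63 mm is bare stick, the easy place to grip. The point lies on the stick axis half-way up, 57 mm above the foot and below the stick tip. z axis up along the stick.
- third_apple (a point): The third largest of the four caramel apples on the sheet pan: a round brown ball 46 mm across and 41 mm high, standing on a flat foot, with an upright wooden stick 9 mm thick in its top; 90 g, firm. Whole height 107 mm, of which the top 66 mm is bare stick, the easy place to grip. The point lies on the stick axis half-way up, 53.5 mm above the foot and below the stick tip. z axis up along the stick.
- smallest_apple (a point): The smallest of the four caramel apples on the sheet pan: a round brown ball 34 mm across and 30 mm high, standing on a flat foot, with an upright wooden stick 9 mm thick in its top; 50 g, firm. Whole height 102 mm, of which the top 72 mm is bare stick, the easy place to grip. The point lies on the stick axis half-way up, 51 mm above the foot and below the stick tip. z axis up along the stick.
- box_largest: The largest of the four open square kraft-card gift boxes on the wooden packing board: outside 98 x 98 mm, 46 mm high, walls and floor 3 mm thick, inside 92 mm square, white paper on its floor. Fixed to the board. Origin at the centre of its underside (its inner floor is 3 mm higher), x and y along the sides, z up.
- box_second: The second largest of the four open square kraft-card gift boxes on the wooden packing board: outside 86 x 86 mm, 38 mm high, walls and floor 3 mm thick, inside 80 mm square, white paper on its floor. Fixed to the board. Origin at the centre of its underside (its inner floor is 3 mm higher), x and y along the sides, z up.
- box_third: The third largest of the four open square kraft-card gift boxes on the wooden packing board: outside 74 x 74 mm, 30 mm high, walls and floor 3 mm thick, inside 68 mm square, white paper on its floor. Fixed to the board. Origin at the centre of its underside (its inner floor is 3 mm higher), x and y along the sides, z up.
- box_smallest: The smallest of the four open square kraft-card gift boxes on the wooden packing board: outside 62 x 62 mm, 24 mm high, walls and floor 3 mm thick, inside 56 mm square, white paper on its floor. Fixed to the board. Origin at the centre of its underside (its inner floor is 3 mm higher), x and y along the sides, z up.
- block_a (a point): A dipped marshmallow block on the sheet pan, not an apple: a square brown block 44 x 44 x 40 mm with the same kind of upright stick, 9 mm thick, 108 mm high in all. It stays where it is. The point lies on its stick axis half-way up, 54 mm above its underside. z up.
- block_b (a point): A dipped marshmallow block on the sheet pan, not an apple: a square brown block 44 x 44 x 40 mm with the same kind of upright stick, 9 mm thick, 108 mm high in all. It stays where it is. The point lies on its stick axis half-way up, 54 mm above its underside. z up.
Mind the look-alikes: they are no part of the job. Leave any purple look-alike of the part that bears third_apple alone.

How it is judged:
At the end, for the whole second after the job is handed in: Every apple stands on the floor of the box of its own size rank (stick axis within 20 mm of the box centre, foot within 6 mm of the inner floor, stick within 0.15 rad of upright), released and at rest (horizontal distance between largest_apple and box_largest below 0.02 m and z of largest_apple in the frame of box_largest between 0.058 and 0.07 m and angle between each of largest_apple, second_apple, third_apple, smallest_apple's own z axis and vertical below 0.15 rad and linear speed of each of apple_largest, apple_second, apple_third, apple_smallest below 0.02 m/s and horizontal distance between second_apple and box_second below 0.02 m and z of second_apple in the frame of box_second between 0.054 and 0.066 m and horizontal distance between third_apple and box_third below 0.02 m and z of third_apple in the frame of box_third between 0.0505 and 0.0625 m and horizontal distance between smallest_apple and box_smallest below 0.02 m and z of smallest_apple in the frame of box_smallest between 0.048 and 0.06 m); the robot touches nothing.
It fails at once if a marshmallow block is shifted by more than 25 mm or tipped over (distance of any of block_a, block_b from where it was at the start of the episode above 0.025 m or angle between any of block_a, block_b's own z axis and vertical above 0.5 rad).
It fails at once if an apple is dropped (out of the fingers and falling faster than 0.55 m/s, a free fall of about 15 mm) ((linear speed of apple_largest above 0.55 m/s and contact force between the fingers and apple_largest below 0.2 N) or (linear speed of apple_second above 0.55 m/s and contact force between the fingers and apple_second below 0.2 N) or (linear speed of apple_third above 0.55 m/s and contact force between the fingers and apple_third below 0.2 N) or (linear speed of apple_smallest above 0.55 m/s and contact force between the fingers and apple_smallest below 0.2 N)).
It also fails if it takes over 117 s, if anything falls off the work surface, if the arm or the gripper's body presses on something with over 40 N, if the wrist force passes 120 N, or if a joint passes its speed limit or range.

## Working session

There is one attempt and no reset: what is moved stays moved. The work goes in short steps, Python scripts to look and compute and a tool call to move; the robot and the scene stay as the last step left them, time stands still between calls to the robot, and variables do not carry over. Pictures are saved under pics/ and viewed, at most 14 in all, crops included, and the job is handed in when it is done.

Besides the shell and the picture viewer there is one more tool, called as name(argument=value, ...), one argument or row to a line, values as JSON. arm_command: Moves the arm, as the interface text tells. Its arguments: {"type":"object","properties":{"xyz":{"type":"array"},"rot":{"type":"array"},"grip":{"type":"number"},"squeeze":{"type":"number"}},"required":["xyz","rot"]}

```bash
ls; mkdir -p pics
cat > h.py <<'E'
import numpy as np, cv2
from bench import r
def world(cam,p):
    T=np.array(r.camera_model(cam)["T"]); return (T@np.r_[p,1])[:3]
def pix(cam,P):
    m=r.camera_model(cam); c=np.linalg.inv(np.array(m["T"]))@np.r_[P,1]
    a=np.array([c[0],-c[1]])/-c[2]; a=a*(1+m["k1"]*(a@a))
    return np.array([m["fx"]*a[0]+m["cx"],m["fy"]*a[1]+m["cy"]])
E
python3 - <<'E'
from h import *
for c in("top","side"):
    im=r.camera(c); cv2.imwrite(f"pics/{c}0.png",im[:,:,::-1]); m=r.camera_model(c); print(c,np.round(m["T"],3).tolist(),m["fx"],m["k1"])
    for l in["largest_apple","second_apple","third_apple","smallest_apple","block_a","box_largest","box_second","box_third","box_smallest"]:
        for d in r.spot_point(l,c):
            w=world(c,d["at"]); print(c,l,round(d["conf"],2),w.round(3),pix(c,w).round())
s=r.read_state();print({k:np.round(s[k],3).tolist() for k in("time","ee_pos","eef_rot","width","joint_positions")})
E
```

```text
pics
top [[0.008, 0.995, -0.099, 0.36], [-1.0, 0.009, 0.006, -0.004], [0.007, 0.099, 0.995, 1.009], [0.0, 0.0, 0.0, 1.0]] 351.3355139670739 -0.018909290510280723
top largest_apple 0.69 [ 0.584 -0.153  0.009] [312. 149.]
top largest_apple 0.58 [0.634 0.286 0.062] [156. 126.]
top second_apple 0.74 [0.535 0.277 0.061] [158. 161.]
top third_apple 0.52 [0.24  0.3   0.051] [146. 270.]
top third_apple 0.51 [0.304 0.26  0.055] [162. 247.]
top third_apple 0.47 [0.427 0.27  0.057] [159. 201.]
top smallest_apple 0.58 [0.442 0.153 0.054] [203. 196.]
top block_a 0.6 [0.548 0.17  0.056] [198. 157.]
top block_a 0.55 [0.647 0.173 0.055] [198. 122.]
top box_largest 0.86 [ 0.463 -0.305  0.013] [366. 191.]
top box_second 0.68 [ 0.451 -0.166  0.011] [317. 195.]
top box_third 0.57 [ 0.462 -0.304  0.009] [365. 191.]
top box_smallest 0.75 [ 0.604 -0.294  0.009] [361. 143.]
side [[-0.874, 0.25, -0.416, 0.089], [-0.485, -0.448, 0.751, 0.631], [0.002, 0.858, 0.513, 0.501], [0.0, 0.0, 0.0, 1.0]] 382.61526322263006 -0.1223435354788236
side largest_apple 0.95 [0.635 0.285 0.063] [ 87. 239.]
side largest_apple 0.
[... 207 characters left out ...]
rd_apple 0.6 [0.427 0.269 0.055] [179. 275.]
side third_apple 0.58 [0.246 0.307 0.055] [263. 334.]
side smallest_apple 0.81 [0.439 0.152 0.053] [211. 238.]
side block_a 0.91 [0.543 0.166 0.059] [164. 224.]
side block_a 0.82 [0.645 0.169 0.055] [127. 212.]
side box_largest 0.61 [ 0.463 -0.304  0.007] [293. 164.]
side box_second 0.96 [ 0.456 -0.166  0.009] [274. 185.]
side box_third 0.96 [ 0.585 -0.157  0.012] [231. 174.]
side box_third 0.69 [0.545 0.166 0.056] [164. 224.]
side box_third 0.55 [ 0.465 -0.303  0.007] [292. 164.]
{'time': 1.0, 'ee_pos': [0.189, -0.596, 0.223], 'eef_rot': [0.988, 0.153, 0.0, 0.0], 'width': 0.087, 'joint_positions': [1.24, 0.332, -0.065, 1.46, 0.022, 1.35, -0.089]}
```

View pics/top0.png

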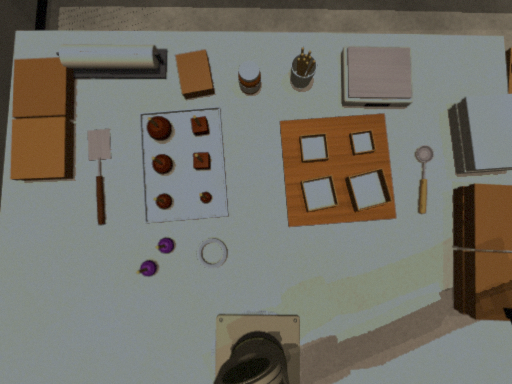

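View pics/side0.png

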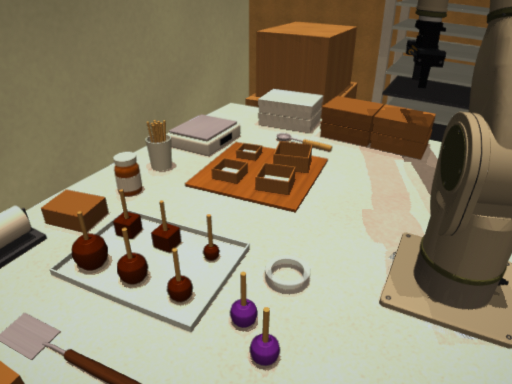

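Top picture: the brown round apples are at (159,128), (163,163), (164,201) and (206,197), running from largest to smallest. The boxes, largest to smallest, are at (368,190), (319,194), (314,148) and (362,142).

Things that could be mistaken for the apples: the square blocks at (200,125) and (202,160), and the purple balls at (166,245) and (148,268). All of these stay put. I'll overlay my estimates on close crops to check the choice.

```bash
cat > t.py <<'E'
A={"L":(.6345,.2855,.0625,.061),"2":(.537,.2745,.062,.057),"3":(.427,.2695,.056,.0535),"S":(.4405,.152,.053,.051)}
B={"L":(.463,-.3045,.049),"2":(.4535,-.166,.041),"3":(.5845,-.155,.033),"S":(.604,-.294,.027)}
E
python3 - <<'E'
from h import *; from t import *
out=[]
for c,f,wins in(("side","pics/side0.png",((50,180,210,140),(180,130,160,107))),("top","pics/top0.png",((135,105,100,67),(275,105,125,83)))):
    im=cv2.imread(f)
    for x,y,w,h in wins:
        s=400/w; o=cv2.resize(im[y:y+h,x:x+w],(400,300),interpolation=cv2.INTER_CUBIC)
        def dot(P,col):
            p=(pix(c,P)-[x,y])*[400/w,300/h]; cv2.drawMarker(o,tuple(int(v) for v in p),col,cv2.MARKER_CROSS,9,1)
        for k,(a,b,z,hh) in A.items(): dot((a,b,.003+2*hh),(0,255,0)); dot((a,b,.003),(255,255,0))
        for k,(a,b,hh) in B.items(): dot((a,b,.014),(0,0,255))
        out.append(o)
cv2.imwrite("pics/chk.png",np.vstack([np.hstack(out[:2]),np.hstack(out[2:])]))
E
```

```text
(no output)
```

View pics/chk.png

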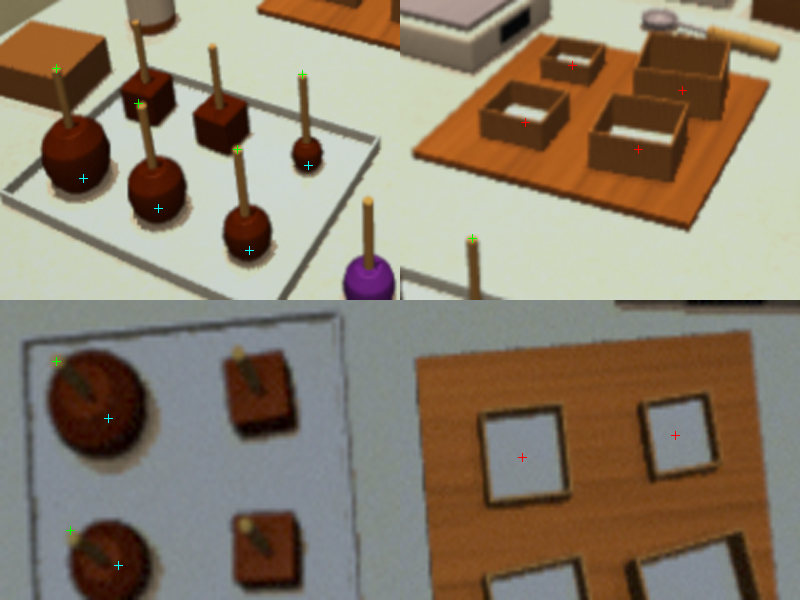

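The green tip marks sit on the stick tips and the red marks on the box centres. The choice holds: round brown apples only. I'll start with the smallest.

arm_command(
  xyz=[
    [0.311,0.346,0.02],
    [0.311,0.346,0.02],
    [0.311,0.346,0.02],
    [0.311,0.346,0.02],
    [0.311,0.346,0.02],
    [0.311,0.346,0.02],
    [0.311,0.346,0.02],
    [0.311,0.346,0.02],
    [0.311,0.346,0.02],
    [0.311,0.346,0.02],
    [0.311,0.346,0.02],
    [0.311,0.346,0.02],
    [0.311,0.346,0.02],
    [0.311,0.346,0.02],
  ],
  rot=[
    [0,0,0],
    [0,0,0],
    [0,0,0],
    [0,0,0],
    [0,0,0],
    [0,0,0],
    [0,0,0],
    [0,0,0],
    [0,0,0],
    [0,0,0],
    [0,0,0],
    [0,0,0],
    [0,0,0],
    [0,0,0],
  ],
  grip=0.5,
  squeeze=25,
)

```text
time: 2.17
ee_pos: [0.5005, -0.2495, 0.2425]
eef_rot: [0.988, 0.154, -0.0, 0.0]
ft_force: [-0.3, -0.2, 0.2]
width: 0.0433
grip_force: 0.0
```

arm_command(
  xyz=[
    [-0.06,0.4015,-0.02],
    [-0.06,0.4015,-0.02],
    [-0.06,0.4015,-0.02],
    [-0.06,0.4015,-0.02],
    [-0.06,0.4015,-0.02],
    [-0.06,0.4015,-0.02],
    [-0.06,0.4015,-0.02],
    [-0.06,0.4015,-0.02],
    [-0.06,0.4015,-0.02],
    [-0.06,0.4015,-0.02],
    [-0.06,0.4015,-0.02],
    [-0.06,0.4015,-0.02],
    [-0.06,0.4015,-0.08],
    [-0.06,0.4015,-0.08],
    [-0.06,0.4015,-0.08],
    [-0.06,0.4015,-0.08],
  ],
  rot=[
    [0,0,0],
    [0,0,0],
    [0,0,0],
    [0,0,0],
    [0,0,0],
    [0,0,0],
    [0,0,0],
    [0,0,0],
    [0,0,0],
    [0,0,0],
    [0,0,0],
    [0,0,0],
    [0,0,0],
    [0,0,0],
    [0,0,0],
    [0,0,0],
  ],
)

```text
time: 3.5
ee_pos: [0.4405, 0.1499, 0.1625]
eef_rot: [0.988, 0.152, -0.001, 0.0]
ft_force: [0.7, 0.1, 0.3]
width: 0.0437
grip_force: 0.0
```

Run:
```python
from h import *
ims=[cv2.resize(r.camera("side")[130:330,60:260,::-1],(400,400)),cv2.resize(r.camera("top")[100:250,130:280,::-1],(400,400))]
cv2.imwrite("pics/p1.png",np.hstack(ims)); print(np.round(r.read_state()["joint_positions"],2))
```

```text
[ 0.32  0.08 -0.77  1.91  0.06  1.17 -1.73]
```

View pics/p1.png

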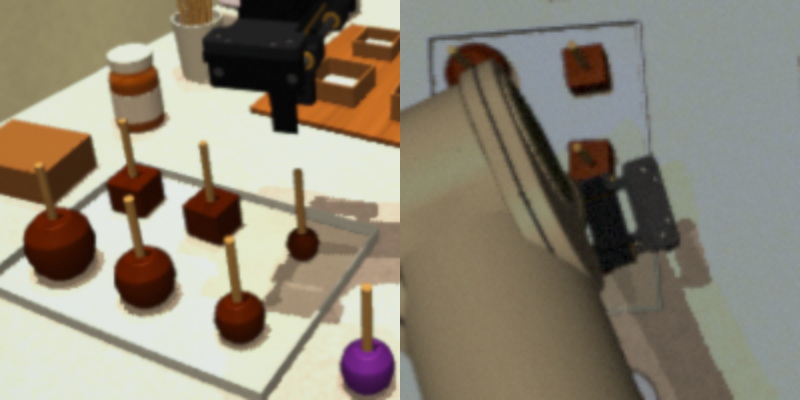

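The side crop shows the finger above the smallest apple's stick, whose tip is at crop (298,170). The other apples and blocks are undisturbed. Next I'll descend and grip.

arm_command(
  xyz=[
    [0,0,-0.025],
    [0,0,-0.05],
    [0,0,-0.07],
    [0,0,-0.085],
    [0,0,-0.097],
    [0,0,-0.097],
    [0,0,-0.097],
  ],
  rot=[
    [0,0,0],
    [0,0,0],
    [0,0,0],
    [0,0,0],
    [0,0,0],
    [0,0,0],
    [0,0,0],
  ],
)

```text
time: 4.18
ee_pos: [0.441, 0.1519, 0.0664]
eef_rot: [0.988, 0.153, 0.0, -0.0]
ft_force: [-0.2, 1.1, 0.6]
width: 0.0438
grip_force: 0.0
```

arm_command(
  xyz=[
    [0,0,0],
    [0,0,0],
    [0,0,0],
    [0,0,0],
    [0,0,0],
    [0,0,0],
    [0,0,0],
    [0,0,0],
  ],
  rot=[
    [0,0,0],
    [0,0,0],
    [0,0,0],
    [0,0,0],
    [0,0,0],
    [0,0,0],
    [0,0,0],
    [0,0,0],
  ],
  grip=0,
)

```text
time: 4.85
ee_pos: [0.4404, 0.1519, 0.0657]
eef_rot: [0.988, 0.153, 0.0, 0.0]
ft_force: [0.6, 0.3, 0.3]
width: 0.0081
grip_force: 25.0
```

arm_command(
  xyz=[
    [0,0,0.02],
    [0,0,0.05],
    [0,0,0.085],
    [0,0,0.12],
    [0,0,0.145],
    [0,0,0.155],
    [0.01,-0.027,0.155],
    [0.02,-0.06,0.155],
  ],
  rot=[
    [0,0,0],
    [0,0,0],
    [0,0,0],
    [0,0,0],
    [0,0,0],
    [0,0,0],
    [0,0,0],
    [0,0,0],
  ],
)

```text
time: 5.52
ee_pos: [0.4605, 0.0934, 0.2211]
eef_rot: [0.988, 0.156, 0.001, 0.0]
ft_force: [1.0, 0.1, -0.6]
width: 0.0082
grip_force: 25.0
```

arm_command(
  xyz=[
    [0.01,-0.03,0],
    [0.023,-0.063,0],
    [0.036,-0.096,0],
    [0.049,-0.129,0],
    [0.062,-0.162,0],
    [0.075,-0.195,0],
    [0.088,-0.228,0],
    [0.1,-0.261,0],
    [0.112,-0.294,0],
    [0.124,-0.327,0],
    [0.134,-0.354,0],
    [0.14,-0.372,0],
    [0.143,-0.382,0],
    [0.143,-0.386,0],
    [0.143,-0.386,-0.02],
    [0.143,-0.386,-0.05],
    [0.143,-0.386,-0.08],
    [0.143,-0.386,-0.1],
    [0.143,-0.386,-0.11],
    [0.143,-0.386,-0.11],
  ],
  rot=[
    [0,0,0],
    [0,0,0],
    [0,0,0],
    [0,0,0],
    [0,0,0],
    [0,0,0],
    [0,0,0],
    [0,0,0],
    [0,0,0],
    [0,0,0],
    [0,0,0],
    [0,0,0],
    [0,0,0],
    [0,0,0],
    [0,0,0],
    [0,0,0],
    [0,0,0],
    [0,0,0],
    [0,0,0],
    [0,0,0],
  ],
)

```text
time: 7.18
ee_pos: [0.6021, -0.2923, 0.1081]
eef_rot: [0.988, 0.154, -0.002, -0.001]
ft_force: [-0.3, 0.2, -1.2]
width: 0.008
grip_force: 25.0
```

Run:
```python
from h import *
ims=[cv2.resize(r.camera("side")[60:210,160:360,::-1],(532,400)),cv2.resize(r.camera("top")[100:240,270:410,::-1],(268,268))]
ims[1]=np.vstack([ims[1],np.zeros((132,268,3),np.uint8)])
cv2.imwrite("pics/p2.png",np.hstack(ims)); print(np.round(r.read_state()["joint_positions"],2),r.read_state()["width"])
```

```text
[ 0.68  0.54 -0.41  1.44  0.22  1.21 -1.02] 0.008356262458903786
```

View pics/p2.png

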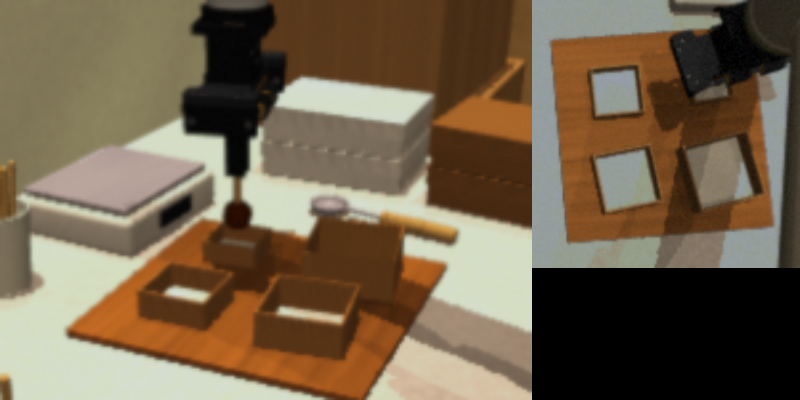

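The side crop shows the apple upright in the fingers at crop (237,215), directly over the smallest box at (237,245). Lowering slowly.

arm_command(
  xyz=[
    [0,0,-0.01],
    [0,0,-0.02],
    [0,0,-0.026],
    [0,0,-0.029],
    [0,0,-0.03],
    [0,0,-0.03],
  ],
  rot=[
    [0,0,0],
    [0,0,0],
    [0,0,0],
    [0,0,0],
    [0,0,0],
    [0,0,0],
  ],
)

```text
time: 7.78
ee_pos: [0.6033, -0.2941, 0.0803]
eef_rot: [0.988, 0.153, -0.0, -0.0]
ft_force: [-0.6, -0.0, 0.1]
width: 0.0082
grip_force: 25.0
```

arm_command(
  xyz=[
    [0,0,-0.001],
    [0,0,-0.002],
    [0,0,-0.002],
    [0,0,-0.002],
  ],
  rot=[
    [0,0,0],
    [0,0,0],
    [0,0,0],
    [0,0,0],
  ],
)

```text
time: 8.12
ee_pos: [0.6034, -0.2942, 0.0787]
eef_rot: [0.988, 0.153, 0.0, 0.0]
ft_force: [-0.1, -0.2, -0.5]
width: 0.0081
grip_force: 25.0
```

arm_command(
  xyz=[
    [0,0,-0.001],
    [0,0,-0.002],
    [0,0,-0.002],
    [0,0,-0.002],
  ],
  rot=[
    [0,0,0],
    [0,0,0],
    [0,0,0],
    [0,0,0],
  ],
)

```text
time: 8.45
ee_pos: [0.6033, -0.2941, 0.0765]
eef_rot: [0.988, 0.153, -0.0, 0.0]
ft_force: [0.5, 1.0, -0.4]
width: 0.0079
grip_force: 25.0
```

arm_command(
  xyz=[
    [0,0,-0.001],
    [0,0,-0.0015],
    [0,0,-0.0015],
    [0,0,-0.0015],
  ],
  rot=[
    [0,0,0],
    [0,0,0],
    [0,0,0],
    [0,0,0],
  ],
)

```text
time: 8.78
ee_pos: [0.6037, -0.2943, 0.0757]
eef_rot: [0.988, 0.153, 0.0, 0.0]
ft_force: [-1.1, 1.1, 5.0]
width: 0.0081
grip_force: 25.0
```

arm_command(
  xyz=[
    [0,0,-0.001],
    [0,0,-0.0015],
    [0,0,-0.0015],
    [0,0,-0.0015],
  ],
  rot=[
    [0,0,0],
    [0,0,0],
    [0,0,0],
    [0,0,0],
  ],
)

```text
time: 9.12
ee_pos: [0.6043, -0.2944, 0.0756]
eef_rot: [0.988, 0.153, 0.001, 0.001]
ft_force: [-3.0, 1.3, 12.9]
width: 0.0086
grip_force: 25.0
```

Contact came at TCP z≈0.076, so the floor is 10 mm above the pan, as predicted. I'll ease off, open the fingers and rise.

arm_command(
  xyz=[
    [0,0,0.001],
    [0,0,0.0015],
    [0,0,0.0015],
  ],
  rot=[
    [0,0,0],
    [0,0,0],
    [0,0,0],
  ],
)

```text
time: 9.37
ee_pos: [0.6038, -0.2942, 0.0757]
eef_rot: [0.988, 0.153, 0.001, 0.0]
ft_force: [-1.1, -0.0, 5.9]
width: 0.0086
grip_force: 25.0
```

arm_command(
  xyz=[
    [0,0,0],
    [0,0,0],
    [0,0,0],
    [0,0,0],
    [0,0,0],
    [0,0,0],
  ],
  rot=[
    [0,0,0],
    [0,0,0],
    [0,0,0],
    [0,0,0],
    [0,0,0],
    [0,0,0],
  ],
  grip=0.5,
)

```text
time: 9.87
ee_pos: [0.6032, -0.2941, 0.0748]
eef_rot: [0.988, 0.153, -0.0, -0.0]
ft_force: [0.8, -0.9, 0.6]
width: 0.0393
grip_force: 0.0
```

arm_command(
  xyz=[
    [0,0,0.01],
    [0,0,0.04],
    [0,0,0.08],
    [0,0,0.12],
    [0,0,0.145],
    [0,0,0.145],
  ],
  rot=[
    [0,0,0],
    [0,0,0],
    [0,0,0],
    [0,0,0],
    [0,0,0],
    [0,0,0],
  ],
)

```text
time: 10.37
ee_pos: [0.6059, -0.2948, 0.2282]
eef_rot: [0.988, 0.153, 0.004, 0.003]
ft_force: [1.3, -0.5, 0.0]
width: 0.0436
grip_force: 0.0
```

Commanded pose is now (0.603, -0.2945, 0.2205). Next is the third apple, with +0.6 rad of yaw to unwind the last joint.

arm_command(
  xyz=[
    [-0.176,0.564,0],
    [-0.176,0.564,0],
    [-0.176,0.564,0],
    [-0.176,0.564,0],
    [-0.176,0.564,0],
    [-0.176,0.564,0],
    [-0.176,0.564,0],
    [-0.176,0.564,0],
    [-0.176,0.564,0],
    [-0.176,0.564,0],
    [-0.176,0.564,0],
    [-0.176,0.564,0],
    [-0.176,0.564,0],
    [-0.176,0.564,0],
    [-0.176,0.564,0],
    [-0.176,0.564,0],
    [-0.176,0.564,0],
    [-0.176,0.564,-0.04],
    [-0.176,0.564,-0.06],
    [-0.176,0.564,-0.06],
  ],
  rot=[
    [0,0,0.05],
    [0,0,0.1],
    [0,0,0.15],
    [0,0,0.2],
    [0,0,0.25],
    [0,0,0.3],
    [0,0,0.35],
    [0,0,0.4],
    [0,0,0.45],
    [0,0,0.5],
    [0,0,0.55],
    [0,0,0.6],
    [0,0,0.6],
    [0,0,0.6],
    [0,0,0.6],
    [0,0,0.6],
    [0,0,0.6],
    [0,0,0.6],
    [0,0,0.6],
    [0,0,0.6],
  ],
)

```text
time: 12.03
ee_pos: [0.4263, 0.2667, 0.1564]
eef_rot: [0.899, 0.437, -0.003, 0.0]
ft_force: [-0.4, -0.4, -0.4]
width: 0.0432
grip_force: 0.0
```

Run:
```python
from h import *
im=r.camera("side")[:,:,::-1]
a=cv2.resize(im[150:330,60:260],(444,400)); b=cv2.resize(im[110:190,190:270],(356,356)); b=np.vstack([b,np.zeros((44,356,3),np.uint8)])
cv2.imwrite("pics/p3.png",np.hstack([a,b]))
s=r.read_state(); print(np.round(s["joint_positions"],2),np.round(s["ee_pos"],4))
```

```text
[ 0.16  0.22 -0.89  1.82  0.18  1.19 -1.45] [0.4271 0.2678 0.1588]
```

View pics/p3.png

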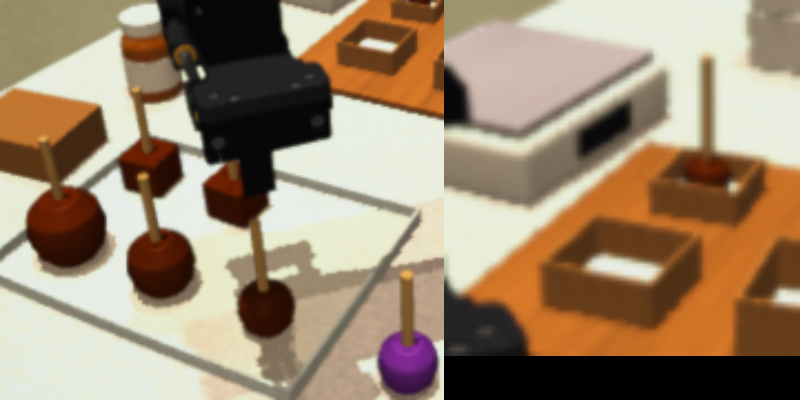

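The right crop shows the smallest apple standing upright in its box at (707,165). On the left, the fingers are above the third apple's stick at (257,225). Descend, grip and lift.

arm_command(
  xyz=[
    [0,0,-0.025],
    [0,0,-0.05],
    [0,0,-0.07],
    [0,0,-0.083],
    [0,0,-0.0895],
    [0,0,-0.0895],
    [0,0,-0.0895],
  ],
  rot=[
    [0,0,0],
    [0,0,0],
    [0,0,0],
    [0,0,0],
    [0,0,0],
    [0,0,0],
    [0,0,0],
  ],
)

```text
time: 12.67
ee_pos: [0.4281, 0.2702, 0.0717]
eef_rot: [0.899, 0.438, 0.001, 0.0]
ft_force: [0.2, 0.0, 0.2]
width: 0.0436
grip_force: 0.0
```

arm_command(
  xyz=[
    [0,0,0],
    [0,0,0],
    [0,0,0],
    [0,0,0],
    [0,0,0],
    [0,0,0],
    [0,0,0],
  ],
  rot=[
    [0,0,0],
    [0,0,0],
    [0,0,0],
    [0,0,0],
    [0,0,0],
    [0,0,0],
    [0,0,0],
  ],
  grip=0,
)

```text
time: 13.25
ee_pos: [0.4273, 0.2698, 0.0706]
eef_rot: [0.899, 0.439, -0.0, 0.0]
ft_force: [-0.7, 0.3, -1.6]
width: 0.0082
grip_force: 25.0
```

arm_command(
  xyz=[
    [0,0,0.02],
    [0,0,0.05],
    [0,0,0.085],
    [0,0,0.12],
    [0,0,0.145],
    [0,0,0.16],
    [0,0,0.16],
    [0,0,0.16],
  ],
  rot=[
    [0,0,0],
    [0,0,0],
    [0,0,0],
    [0,0,0],
    [0,0,0],
    [0,0,0],
    [0,0,0],
    [0,0,0],
  ],
)

```text
time: 13.92
ee_pos: [0.4275, 0.2699, 0.2307]
eef_rot: [0.899, 0.438, 0.0, 0.0]
ft_force: [0.5, -0.8, -1.9]
width: 0.0081
grip_force: 25.0
```

arm_command(
  xyz=[
    [0.006,-0.016,0],
    [0.016,-0.044,0],
    [0.028,-0.076,0],
    [0.04,-0.108,0],
    [0.052,-0.14,0],
    [0.064,-0.172,0],
    [0.076,-0.204,0],
    [0.088,-0.236,0],
    [0.1,-0.268,0],
    [0.112,-0.3,0],
    [0.124,-0.332,0],
    [0.135,-0.364,0],
    [0.145,-0.391,0],
    [0.152,-0.41,0],
    [0.156,-0.421,-0.01],
    [0.1575,-0.4245,-0.03],
    [0.1575,-0.4245,-0.06],
    [0.1575,-0.4245,-0.09],
    [0.1575,-0.4245,-0.11],
    [0.1575,-0.4245,-0.12],
  ],
  rot=[
    [0,0,0],
    [0,0,0],
    [0,0,0],
    [0,0,0],
    [0,0,0],
    [0,0,0],
    [0,0,0],
    [0,0,0],
    [0,0,0],
    [0,0,0],
    [0,0,0],
    [0,0,0],
    [0,0,0],
    [0,0,0],
    [0,0,0],
    [0,0,0],
    [0,0,0],
    [0,0,0],
    [0,0,0],
    [0,0,0],
  ],
)

```text
time: 15.58
ee_pos: [0.5822, -0.1531, 0.1056]
eef_rot: [0.898, 0.439, -0.002, -0.002]
ft_force: [-0.6, -0.5, -0.3]
width: 0.0079
grip_force: 25.0
```

arm_command(
  xyz=[
    [0,0,-0.01],
    [0,0,-0.018],
    [0,0,-0.023],
    [0,0,-0.026],
    [0,0,-0.027],
    [0,0,-0.028],
    [0,0,-0.0285],
    [0,0,-0.0285],
  ],
  rot=[
    [0,0,0],
    [0,0,0],
    [0,0,0],
    [0,0,0],
    [0,0,0],
    [0,0,0],
    [0,0,0],
    [0,0,0],
  ],
)

```text
time: 16.25
ee_pos: [0.5851, -0.1547, 0.0825]
eef_rot: [0.899, 0.438, 0.0, 0.0]
ft_force: [-0.1, -0.7, -0.9]
width: 0.0079
grip_force: 25.0
```

arm_command(
  xyz=[
    [0,0,-0.0005],
    [0,0,-0.001],
    [0,0,-0.0015],
    [0,0,-0.0015],
  ],
  rot=[
    [0,0,0],
    [0,0,0],
    [0,0,0],
    [0,0,0],
  ],
)

```text
time: 16.58
ee_pos: [0.5849, -0.1547, 0.0805]
eef_rot: [0.899, 0.438, 0.0, 0.0]
ft_force: [0.0, -0.2, -0.5]
width: 0.0078
grip_force: 25.0
```

arm_command(
  xyz=[
    [0,0,-0.0005],
    [0,0,-0.001],
    [0,0,-0.001],
    [0,0,-0.001],
  ],
  rot=[
    [0,0,0],
    [0,0,0],
    [0,0,0],
    [0,0,0],
  ],
)

```text
time: 16.92
ee_pos: [0.5853, -0.1548, 0.0805]
eef_rot: [0.899, 0.438, 0.0, 0.0]
ft_force: [-1.8, -0.7, 5.8]
width: 0.0081
grip_force: 25.0
```

Contact (5.8 N). Release and rise.

arm_command(
  xyz=[
    [0,0,0.0005],
    [0,0,0.0005],
    [0,0,0.0005],
    [0,0,0.0005],
    [0,0,0.0005],
    [0,0,0.0005],
  ],
  rot=[
    [0,0,0],
    [0,0,0],
    [0,0,0],
    [0,0,0],
    [0,0,0],
    [0,0,0],
  ],
  grip=0.5,
)

```text
time: 17.42
ee_pos: [0.5848, -0.1546, 0.08]
eef_rot: [0.899, 0.438, -0.0, -0.0]
ft_force: [-0.7, -0.3, -0.1]
width: 0.0389
grip_force: 0.0
```

arm_command(
  xyz=[
    [0,0,0.01],
    [0,0,0.04],
    [0,0,0.08],
    [0,0,0.12],
    [0,0,0.1445],
    [0,0,0.1445],
  ],
  rot=[
    [0,0,0],
    [0,0,0],
    [0,0,0],
    [0,0,0],
    [0,0,0],
    [0,0,0],
  ],
)

```text
time: 17.92
ee_pos: [0.5875, -0.1546, 0.232]
eef_rot: [0.899, 0.439, 0.004, 0.003]
ft_force: [0.0, 0.1, 0.2]
width: 0.0436
grip_force: 0.0
```

arm_command(
  xyz=[
    [-0.0475,0.4295,0],
    [-0.0475,0.4295,0],
    [-0.0475,0.4295,0],
    [-0.0475,0.4295,0],
    [-0.0475,0.4295,0],
    [-0.0475,0.4295,0],
    [-0.0475,0.4295,0],
    [-0.0475,0.4295,0],
    [-0.0475,0.4295,0],
    [-0.0475,0.4295,0],
    [-0.0475,0.4295,0],
    [-0.0475,0.4295,0],
    [-0.0475,0.4295,0],
    [-0.0475,0.4295,-0.03],
    [-0.0475,0.4295,-0.06],
    [-0.0475,0.4295,-0.06],
    [-0.0475,0.4295,-0.06],
  ],
  rot=[
    [0,0,0],
    [0,0,0],
    [0,0,0],
    [0,0,0],
    [0,0,0],
    [0,0,0],
    [0,0,0],
    [0,0,0],
    [0,0,0],
    [0,0,0],
    [0,0,0],
    [0,0,0],
    [0,0,0],
    [0,0,0],
    [0,0,0],
    [0,0,0],
    [0,0,0],
  ],
)

```text
time: 19.33
ee_pos: [0.5373, 0.2728, 0.1641]
eef_rot: [0.899, 0.438, -0.001, 0.0]
ft_force: [-0.1, 0.2, 0.6]
width: 0.0434
grip_force: 0.0
```

arm_command(
  xyz=[
    [0,0,-0.025],
    [0,0,-0.05],
    [0,0,-0.07],
    [0,0,-0.083],
    [0,0,-0.087],
    [0,0,-0.087],
    [0,0,-0.087],
  ],
  rot=[
    [0,0,0],
    [0,0,0],
    [0,0,0],
    [0,0,0],
    [0,0,0],
    [0,0,0],
    [0,0,0],
  ],
)

```text
time: 19.92
ee_pos: [0.5382, 0.2753, 0.0793]
eef_rot: [0.899, 0.438, 0.001, -0.0]
ft_force: [0.2, -0.0, -0.2]
width: 0.0439
grip_force: 0.0
```

arm_command(
  xyz=[
    [0,0,0],
    [0,0,0],
    [0,0,0],
    [0,0,0],
    [0,0,0],
    [0,0,0],
    [0,0,0],
  ],
  rot=[
    [0,0,0],
    [0,0,0],
    [0,0,0],
    [0,0,0],
    [0,0,0],
    [0,0,0],
    [0,0,0],
  ],
  grip=0,
  squeeze=30,
)

```text
time: 20.5
ee_pos: [0.5373, 0.2749, 0.0775]
eef_rot: [0.899, 0.439, -0.0, 0.0]
ft_force: [0.4, 0.1, -0.6]
width: 0.0081
grip_force: 30.0
```

arm_command(
  xyz=[
    [0,0,0.02],
    [0,0,0.05],
    [0,0,0.085],
    [0,0,0.12],
    [0,0,0.145],
    [0,0,0.16],
    [0,0,0.16],
    [0,0,0.16],
  ],
  rot=[
    [0,0,0],
    [0,0,0],
    [0,0,0],
    [0,0,0],
    [0,0,0],
    [0,0,0],
    [0,0,0],
    [0,0,0],
  ],
)

```text
time: 21.17
ee_pos: [0.5375, 0.2749, 0.2375]
eef_rot: [0.899, 0.438, 0.0, 0.0]
ft_force: [-0.1, -0.5, -1.6]
width: 0.008
grip_force: 30.0
```

Run:
```python
from h import *
im=r.camera("side")[:,:,::-1]
cv2.imwrite("pics/p4.png",cv2.resize(im[80:320,40:340],(750,600)))
print(np.round(r.read_state()["joint_positions"],2))
```

```text
[ 0.06  0.38 -0.78  1.47  0.27  1.41 -1.4 ]
```

View pics/p4.png

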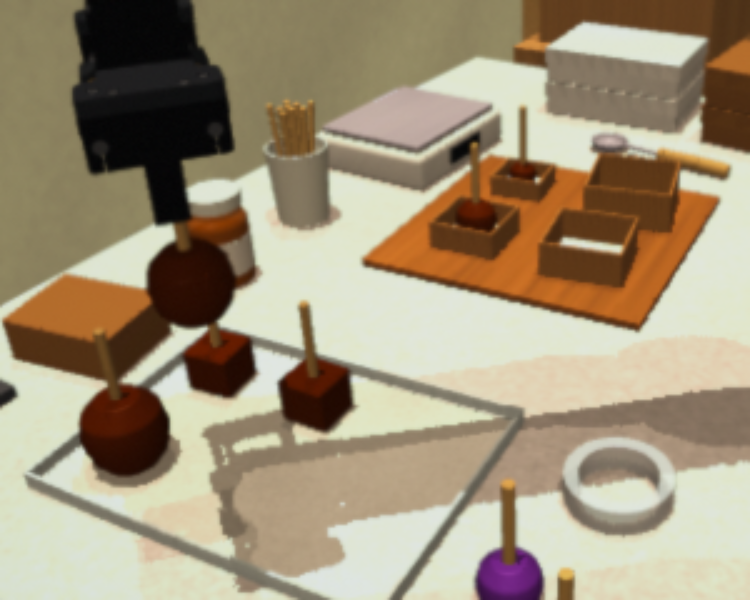

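The picture shows the second apple lifted at (190,280), and the third (475,215) and smallest (523,172) upright in their boxes. The blocks haven't moved. Carry it to the second box.

arm_command(
  xyz=[
    [-0.003,-0.016,0],
    [-0.009,-0.046,0],
    [-0.015,-0.08,0],
    [-0.021,-0.114,0],
    [-0.027,-0.148,0],
    [-0.034,-0.182,0],
    [-0.041,-0.216,0],
    [-0.048,-0.25,0],
    [-0.054,-0.284,0],
    [-0.06,-0.318,0],
    [-0.067,-0.352,0],
    [-0.074,-0.386,0],
    [-0.079,-0.414,0],
    [-0.082,-0.431,0],
    [-0.0835,-0.4405,0],
    [-0.0835,-0.4405,-0.02],
    [-0.0835,-0.4405,-0.05],
    [-0.0835,-0.4405,-0.08],
    [-0.0835,-0.4405,-0.105],
    [-0.0835,-0.4405,-0.12],
  ],
  rot=[
    [0,0,0],
    [0,0,0],
    [0,0,0],
    [0,0,0],
    [0,0,0],
    [0,0,0],
    [0,0,0],
    [0,0,0],
    [0,0,0],
    [0,0,0],
    [0,0,0],
    [0,0,0],
    [0,0,0],
    [0,0,0],
    [0,0,0],
    [0,0,0],
    [0,0,0],
    [0,0,0],
    [0,0,0],
    [0,0,0],
  ],
)

```text
time: 22.88
ee_pos: [0.452, -0.1641, 0.1137]
eef_rot: [0.898, 0.439, -0.001, -0.002]
ft_force: [0.1, -0.2, -2.2]
width: 0.0083
grip_force: 30.0
```

arm_command(
  xyz=[
    [0,0,-0.01],
    [0,0,-0.018],
    [0,0,-0.023],
    [0,0,-0.026],
    [0,0,-0.027],
    [0,0,-0.028],
    [0,0,-0.029],
    [0,0,-0.029],
  ],
  rot=[
    [0,0,0],
    [0,0,0],
    [0,0,0],
    [0,0,0],
    [0,0,0],
    [0,0,0],
    [0,0,0],
    [0,0,0],
  ],
)

```text
time: 23.55
ee_pos: [0.4541, -0.1658, 0.0889]
eef_rot: [0.899, 0.438, 0.0, 0.0]
ft_force: [-0.1, 0.3, -1.8]
width: 0.0081
grip_force: 30.0
```

arm_command(
  xyz=[
    [0,0,-0.0005],
    [0,0,-0.001],
    [0,0,-0.0015],
    [0,0,-0.0015],
  ],
  rot=[
    [0,0,0],
    [0,0,0],
    [0,0,0],
    [0,0,0],
  ],
)

```text
time: 23.88
ee_pos: [0.4541, -0.1657, 0.0873]
eef_rot: [0.899, 0.438, 0.0, 0.0]
ft_force: [-0.5, -0.0, 0.8]
width: 0.0078
grip_force: 30.0
```

arm_command(
  xyz=[
    [0,0,-0.0005],
    [0,0,-0.0005],
    [0,0,-0.0005],
  ],
  rot=[
    [0,0,0],
    [0,0,0],
    [0,0,0],
  ],
)

```text
time: 24.13
ee_pos: [0.4542, -0.1657, 0.0872]
eef_rot: [0.899, 0.438, 0.0, 0.0]
ft_force: [-1.5, 1.2, 6.8]
width: 0.008
grip_force: 30.0
```

arm_command(
  xyz=[
    [0,0,0.0005],
    [0,0,0.0005],
    [0,0,0.0005],
    [0,0,0.0005],
    [0,0,0.0005],
    [0,0,0.0005],
  ],
  rot=[
    [0,0,0],
    [0,0,0],
    [0,0,0],
    [0,0,0],
    [0,0,0],
    [0,0,0],
  ],
  grip=0.5,
)

```text
time: 24.63
ee_pos: [0.4538, -0.1656, 0.087]
eef_rot: [0.899, 0.438, -0.0, -0.0]
ft_force: [0.1, 0.3, 0.7]
width: 0.0389
grip_force: 0.0
```

arm_command(
  xyz=[
    [0,0,0.01],
    [0,0,0.04],
    [0,0,0.08],
    [0,0,0.12],
    [0,0,0.1445],
    [0,0,0.1445],
  ],
  rot=[
    [0,0,0],
    [0,0,0],
    [0,0,0],
    [0,0,0],
    [0,0,0],
    [0,0,0],
  ],
)

```text
time: 25.13
ee_pos: [0.4564, -0.1661, 0.2382]
eef_rot: [0.899, 0.439, 0.003, 0.004]
ft_force: [0.5, -0.3, 0.3]
width: 0.0437
grip_force: 0.0
```

arm_command(
  xyz=[
    [0.181,0.4515,0],
    [0.181,0.4515,0],
    [0.181,0.4515,0],
    [0.181,0.4515,0],
    [0.181,0.4515,0],
    [0.181,0.4515,0],
    [0.181,0.4515,0],
    [0.181,0.4515,0],
    [0.181,0.4515,0],
    [0.181,0.4515,0],
    [0.181,0.4515,0],
    [0.181,0.4515,0],
    [0.181,0.4515,0],
    [0.181,0.4515,0],
    [0.181,0.4515,-0.03],
    [0.181,0.4515,-0.06],
    [0.181,0.4515,-0.06],
    [0.181,0.4515,-0.06],
  ],
  rot=[
    [0,0,0],
    [0,0,0],
    [0,0,0],
    [0,0,0],
    [0,0,0],
    [0,0,0],
    [0,0,0],
    [0,0,0],
    [0,0,0],
    [0,0,0],
    [0,0,0],
    [0,0,0],
    [0,0,0],
    [0,0,0],
    [0,0,0],
    [0,0,0],
    [0,0,0],
    [0,0,0],
  ],
)

```text
time: 26.63
ee_pos: [0.6346, 0.2837, 0.1711]
eef_rot: [0.899, 0.438, -0.001, 0.0]
ft_force: [-0.6, -0.5, 0.9]
width: 0.0434
grip_force: 0.0
```

arm_command(
  xyz=[
    [0,0,-0.025],
    [0,0,-0.05],
    [0,0,-0.07],
    [0,0,-0.082],
    [0,0,-0.086],
    [0,0,-0.086],
    [0,0,-0.086],
  ],
  rot=[
    [0,0,0],
    [0,0,0],
    [0,0,0],
    [0,0,0],
    [0,0,0],
    [0,0,0],
    [0,0,0],
  ],
)

```text
time: 27.22
ee_pos: [0.6357, 0.2862, 0.0876]
eef_rot: [0.899, 0.438, 0.001, 0.0]
ft_force: [-0.5, 0.2, 1.1]
width: 0.0435
grip_force: 0.0
```

arm_command(
  xyz=[
    [0,0,0],
    [0,0,0],
    [0,0,0],
    [0,0,0],
    [0,0,0],
    [0,0,0],
    [0,0,0],
  ],
  rot=[
    [0,0,0],
    [0,0,0],
    [0,0,0],
    [0,0,0],
    [0,0,0],
    [0,0,0],
    [0,0,0],
  ],
  grip=0,
  squeeze=35,
)

```text
time: 27.8
ee_pos: [0.6349, 0.2859, 0.0856]
eef_rot: [0.899, 0.438, 0.0, 0.0]
ft_force: [-0.4, -0.3, 0.6]
width: 0.0082
grip_force: 35.0
```

arm_command(
  xyz=[
    [0,0,0.02],
    [0,0,0.05],
    [0,0,0.085],
    [0,0,0.12],
    [0,0,0.145],
    [0,0,0.16],
    [0,0,0.16],
    [0,0,0.16],
  ],
  rot=[
    [0,0,0],
    [0,0,0],
    [0,0,0],
    [0,0,0],
    [0,0,0],
    [0,0,0],
    [0,0,0],
    [0,0,0],
  ],
)

```text
time: 28.47
ee_pos: [0.6349, 0.286, 0.2453]
eef_rot: [0.899, 0.439, 0.0, 0.0]
ft_force: [-0.0, -0.5, -3.1]
width: 0.0077
grip_force: 35.0
```

arm_command(
  xyz=[
    [-0.005,-0.016,0],
    [-0.013,-0.044,0],
    [-0.022,-0.076,0],
    [-0.032,-0.109,0],
    [-0.042,-0.143,0],
    [-0.052,-0.177,0],
    [-0.062,-0.211,0],
    [-0.072,-0.245,0],
    [-0.082,-0.279,0],
    [-0.092,-0.313,0],
    [-0.102,-0.347,0],
    [-0.112,-0.381,0],
    [-0.122,-0.415,0],
    [-0.131,-0.449,0],
    [-0.14,-0.483,0],
    [-0.149,-0.516,0],
    [-0.158,-0.546,0],
    [-0.166,-0.57,0],
    [-0.17,-0.584,0],
    [-0.1715,-0.59,0],
  ],
  rot=[
    [0,0,0],
    [0,0,0],
    [0,0,0],
    [0,0,0],
    [0,0,0],
    [0,0,0],
    [0,0,0],
    [0,0,0],
    [0,0,0],
    [0,0,0],
    [0,0,0],
    [0,0,0],
    [0,0,0],
    [0,0,0],
    [0,0,0],
    [0,0,0],
    [0,0,0],
    [0,0,0],
    [0,0,0],
    [0,0,0],
  ],
)

```text
time: 30.13
ee_pos: [0.4615, -0.3063, 0.2437]
eef_rot: [0.9, 0.437, -0.001, -0.001]
ft_force: [0.5, 0.5, -2.8]
width: 0.0081
grip_force: 35.0
```

arm_command(
  xyz=[
    [0,0,-0.02],
    [0,0,-0.05],
    [0,0,-0.08],
    [0,0,-0.105],
    [0,0,-0.125],
    [0,0,-0.138],
    [0,0,-0.145],
    [0,0,-0.147],
    [0,0,-0.148],
    [0,0,-0.149],
    [0,0,-0.149],
  ],
  rot=[
    [0,0,0],
    [0,0,0],
    [0,0,0],
    [0,0,0],
    [0,0,0],
    [0,0,0],
    [0,0,0],
    [0,0,0],
    [0,0,0],
    [0,0,0],
    [0,0,0],
  ],
)

```text
time: 31.05
ee_pos: [0.464, -0.3042, 0.0973]
eef_rot: [0.899, 0.439, 0.0, 0.001]
ft_force: [-0.8, 0.1, -2.6]
width: 0.0081
grip_force: 35.0
```

arm_command(
  xyz=[
    [0,0,-0.0005],
    [0,0,-0.001],
    [0,0,-0.0015],
    [0,0,-0.0015],
  ],
  rot=[
    [0,0,0],
    [0,0,0],
    [0,0,0],
    [0,0,0],
  ],
)

```text
time: 31.38
ee_pos: [0.4636, -0.3043, 0.0955]
eef_rot: [0.899, 0.438, 0.0, 0.0]
ft_force: [1.0, 1.2, -0.6]
width: 0.0083
grip_force: 35.0
```

arm_command(
  xyz=[
    [0,0,-0.0005],
    [0,0,-0.0008],
    [0,0,-0.0008],
  ],
  rot=[
    [0,0,0],
    [0,0,0],
    [0,0,0],
  ],
)

```text
time: 31.63
ee_pos: [0.4639, -0.3044, 0.0954]
eef_rot: [0.899, 0.438, 0.0, 0.001]
ft_force: [-2.6, 1.2, 7.1]
width: 0.0079
grip_force: 35.0
```

arm_command(
  xyz=[
    [0,0,0.0005],
    [0,0,0.0005],
    [0,0,0.0005],
    [0,0,0.0005],
    [0,0,0.0005],
    [0,0,0.0005],
  ],
  rot=[
    [0,0,0],
    [0,0,0],
    [0,0,0],
    [0,0,0],
    [0,0,0],
    [0,0,0],
  ],
  grip=0.5,
)

```text
time: 32.13
ee_pos: [0.4634, -0.3041, 0.0947]
eef_rot: [0.899, 0.438, -0.0, -0.0]
ft_force: [0.0, -0.3, -0.2]
width: 0.039
grip_force: 0.0
```

arm_command(
  xyz=[
    [0,0,0.01],
    [0,0,0.04],
    [0,0,0.08],
    [0,0,0.12],
    [0,0,0.14],
    [0,0,0.14],
    [0,0,0.14],
    [0.035,0.1,0.15],
    [0.035,0.2,0.15],
    [0.035,0.3,0.15],
    [0.035,0.3,0.15],
    [0.035,0.3,0.15],
    [0.035,0.3,0.15],
    [0.035,0.3,0.15],
    [0.035,0.3,0.15],
    [0.035,0.3,0.15],
    [0.035,0.3,0.15],
    [0.035,0.3,0.15],
  ],
  rot=[
    [0,0,0],
    [0,0,0],
    [0,0,0],
    [0,0,0],
    [0,0,0],
    [0,0,0],
    [0,0,0],
    [0,0,0],
    [0,0,0],
    [0,0,0],
    [0,0,0],
    [0,0,0],
    [0,0,0],
    [0,0,0],
    [0,0,0],
    [0,0,0],
    [0,0,0],
    [0,0,0],
  ],
)

```text
time: 33.63
ee_pos: [0.498, -0.0055, 0.244]
eef_rot: [0.899, 0.438, -0.001, -0.0]
ft_force: [1.1, -0.8, 0.9]
width: 0.0433
grip_force: 0.0
```

Run:
```python
from h import *; from t import *
im={c:r.camera(c)[:,:,::-1] for c in("side","top")}
cv2.imwrite("pics/p5.png",np.hstack([cv2.resize(im["side"][90:290,60:360],(500,400)),cv2.resize(im["top"][100:240,260:410],(300,400))]))
for l,k in(("largest_apple","L"),("second_apple","2"),("third_apple","3"),("smallest_apple","S")):
  for c in("side","top"):
    for d in r.spot_point(l,c):
      w=world(c,d["at"]); print(l,c,round(d["conf"],2),w.round(3),(w[:2]-B[k][:2]).round(3))
print(r.read_state()["ee_pos"],r.read_state()["time"])
```

```text
largest_apple side 0.79 [ 0.46  -0.305  0.072] [-0.003 -0.001]
largest_apple top 0.77 [ 0.462 -0.305  0.074] [-0.001 -0.001]
second_apple side 0.8 [ 0.456 -0.167  0.071] [ 0.003 -0.001]
second_apple top 0.82 [ 0.455 -0.167  0.07 ] [ 0.002 -0.001]
third_apple side 0.76 [ 0.584 -0.153  0.065] [-0.001  0.002]
third_apple side 0.69 [0.3   0.26  0.051] [-0.285  0.415]
third_apple side 0.64 [ 0.465 -0.303  0.006] [-0.12  -0.148]
third_apple side 0.55 [0.241 0.308 0.054] [-0.343  0.463]
third_apple side 0.43 [ 0.607 -0.293  0.012] [ 0.022 -0.138]
third_apple top 0.81 [0.24  0.302 0.054] [-0.345  0.457]
third_apple top 0.53 [ 0.585 -0.154  0.066] [0.001 0.001]
third_apple top 0.51 [0.302 0.259 0.053] [-0.283  0.414]
smallest_apple side 0.48 [ 0.603 -0.294  0.064] [-0.001  0.   ]
smallest_apple top 0.64 [ 0.602 -0.29   0.065] [-0.002  0.004]
[ 0.49837322 -0.00430612  0.24478287] 34.1333
```

View pics/p5.png

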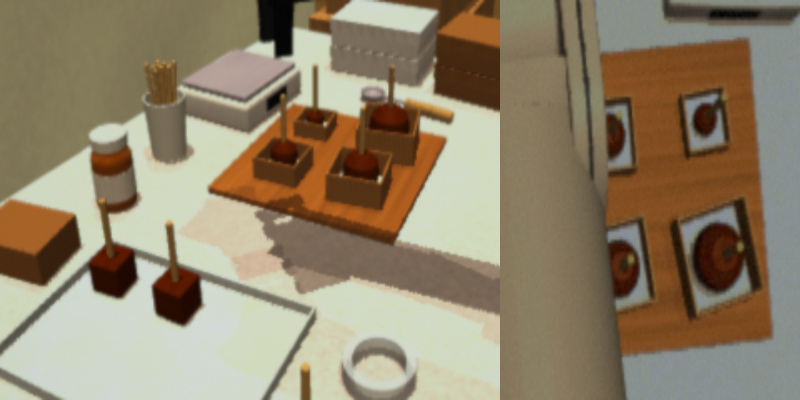

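All four apples stand upright, centred in their own boxes at crop (388,120), (360,165), (284,150) and (315,115). The blocks haven't moved and the gripper is clear, so I'm handing in.

```bash
python3 -c "
from bench import r
print(r.close_job())"
```

```text
the job is handed in; nothing more can be done
None
```

All four caramel apples are upright and released in the boxes of their own size, the marshmallow blocks and purple look-alikes are untouched, and the job is handed in at about 34 s; the hand-in gave no verdict.

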